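# Turn a screw eye into line with a honing steel

## Task

One of the two brass screw eyes on the wooden rail board is twisted out of line. Lift the honing steel off the white chopping board, slide its shaft through the loop of that eye and use it as a lever to turn the eye clockwise (seen from above) until its loop faces straight along the board, like the other eye. Then draw the steel out and lay it (do not drop it) back on the chopping board; never touch the eye with the robot itself, and leave the groceries standing where they are.

Things in the scene. Friction and masses are not known exactly. Their poses are not given: they have to be found in the camera images.
- rail_board: Dark walnut board fixed to the counter, 270 x 70 x 20 mm. Origin on the counter under the loose eye; x axis along its length (it spans x -235 to +35 mm, y -35 to +35). The loose eye stands at x 0; a second, equal but immovable brass eye at x -200 mm, its loop facing along the board.
- screw_eye: Loose brass screw eye. Origin: centre of its loop, 60 mm above the counter. Its x axis is the hole's axis. Loop of 8 mm round wire in its y-z plane, 20 mm inside, 36 mm outside, on a 9 mm shank. Turns about the vertical, stiff (0.12 N m friction), stays where left, does not sink. The shaft leans up to about 50 degrees in the loop before it binds and takes the eye along: the eye lags.
- eye_turn (a joint): Angle of the loose eye, rad: 0 when its hole's axis runs along the rail board (in line), negative while short of it, growing as it turns clockwise seen from above. Starts at -1.5 to -0.8; end stops at -2.2 and +0.8. Seen from above the hole's axis lies at the board's yaw minus this angle.
- chopping_board: White chopping board fixed to the counter, 280 x 170 x 12 mm; origin under its centre, x along its length. It is to the left or to the right of the rail board. The steel lies on it at the start and must lie on it at the end.
- steel: Short honing steel, 195 mm, 0.18 kg. Origin on its axis at the neck; x points along the shaft to the tip. Black handle 24 x 24 mm square, x -85 to 0 mm; round shaft 10 mm thick, rounded tip at x +110; 17 mm collar to x +3. Balances about 10 mm behind the neck. Lies on a flat of the handle, axis level, 12 mm above the chopping board, tip roughly away from the robot.
- steel_tip (a point): Very tip of the honing steel's shaft, on its axis, 110 mm from the neck.
- rice_carton: Bystander: red rice carton standing upright, 50 x 70 mm and 150 mm tall, 0.5 kg; origin under its centre. It stands beside the loose eye on one side or the other, about 120 mm from it, and blocks the gripper on that side; the tea box lies on the opposite side.
- tea_box: Bystander: flat yellow tea box, 60 x 95 mm and 24 mm high, 0.2 kg; origin under its centre. Low enough to pass over with the steel held at the height of the loop.
- pepper_jar: Bystander: pepper jar with a green lid, 54 mm in diameter, 110 mm tall; origin under its centre. It stands on the other side from the chopping board.
- salt_shaker: Bystander: white salt shaker with a steel cap, 42 mm in diameter, 80 mm tall; origin under its centre. It stands just beyond the far end of the chopping board.

How it is judged:
On the way, in this order (a step that is already met when the one before it is completed fails the run):
1. the steel's shaft passes through the loop of the loose eye (x of screw_eye in the frame of steel between 0.006 and 0.098 m and y of screw_eye in the frame of steel between -0.009 and 0.009 m and z of screw_eye in the frame of steel between -0.009 and 0.009 m), for 0.2 s.
2. with the shaft still through the loop, the eye is in line with the board (within 0.2 rad) (all of step 1 and value of joint eye_turn between -0.2 and 0.2 rad), for 0.2 s.
3. the steel, still held, has been set down on the chopping board (x of steel in the frame of chopping_board between -0.135 and 0.135 m and y of steel in the frame of chopping_board between -0.08 and 0.08 m and z of steel in the frame of chopping_board between 0.015 and 0.036 m and contact force between the fingers and steel above 0.5 N), for 0.04 s.
At the end, for the whole second after the job is handed in: The loose eye stands in line with the rail board within 0.2 rad, and the honing steel lies level and at rest on the chopping board, its neck over the board (value of joint eye_turn between -0.2 and 0.2 rad and x of steel in the frame of chopping_board between -0.135 and 0.135 m and y of steel in the frame of chopping_board between -0.08 and 0.08 m and z of steel in the frame of chopping_board between 0.015 and 0.036 m and angle between steel's own x axis and vertical between 1.42 and 1.72 rad and linear speed of steel below 0.02 m/s); the robot touches nothing.
It fails at once if the robot itself touches the loose eye (contact force between any of the fingers, the arm and screw_eye above 1 N).
It fails at once if the eye is unscrewed anticlockwise (beyond -1.8 rad) (value of joint eye_turn below -1.8 rad).
It fails at once if a grocery item (rice carton, tea box, pepper jar, salt shaker) is shifted by more than 20 mm or tipped (distance of any of rice_carton, tea_box, pepper_jar, salt_shaker from where it was at the start of the episode above 0.02 m or angle between any of rice_carton, tea_box, pepper_jar, salt_shaker's own z axis and vertical above 0.3 rad).
It also fails if it takes over 64 s, if anything falls off the work surface, if the arm or the gripper's body presses on something with over 40 N, if the wrist force passes 120 N, or if a joint passes its speed limit or range.

## Robot

A 7-joint arm with a two-finger parallel gripper is mounted at the origin on the work surface. World frame = base frame: x ahead of the robot, y to its left, z up, the work surface at z = 0. Lengths are in m, angles in rad, forces in N, time in s.
With the tool pointing down it reaches from about 0.4 to 0.75 m from the base axis. Payload 19.5 kg.
Tool frame: the origin (TCP) lies midway between the tips of the shut fingers; the grasp point (between the pads) lies 19 mm behind it; z points along the fingers, y is the line along which they close (so a half turn about z gives the same grasp; the last joint's range is limited). The gripper opens to 85 mm and grips with 20 to 120 N. Pads are 22 mm wide; open, the fingers measure 114 mm over their backs; the gripper's body (76 mm by 85 mm) begins 54 mm behind the grasp point. The pads swing forward as they close: fully open they stand 13 mm farther back than shut.
Start: joints at [1.116, 0.707, -0.028, 1.485, 0.022, 0.951, -0.075], TCP at [0.231, -0.527, 0.231] pointing down, gripper open.
Joint ranges: [-2.71, 2.71], [-0.32, 2.16], [-1.57, 1.52], [0, 2.45], [-1.46, 4.6], [0, 2.02], [-2.83, 2.83]. Speed limits (rad/s): [1.89, 1.89, 2.57, 2.57, 3.01, 3.01, 3.01].

## Interface

Orientations are given as [roll, pitch, yaw] about the fixed x, y, z axes, in that order (R = Rz(yaw) Ry(pitch) Rx(roll)).
In Python, from cell import bot, viewer, job gives the robot as it stands.
- The arm moves only by the tool apply_moves, never from a script. Its argument "increments" is a list of rows, each an object with "claw": the finger opening in m, from 0 to 0.0854; "slide": the shift along the tool's x, y, z in m, a list of three; "yaw": the turn about the tool's z in degrees. In form: [{"claw": claw, "slide": [dx, dy, dz], "yaw": yaw}, ...]. A call has 1 to 10 rows; each row shifts and turns the commanded pose from where the row before left it, along the tool's axes as they then stand; what a row does not reach is not made up. A row lasts 1/12 s, in which the tool goes at most 41.7 mm and 7.16 degrees, less where a joint would pass 70% of its speed; a pose out of reach is approached as far as the arm can. A call with a gripper value outside its range is refused whole. The fingers move at their own pace and stop on an object; the grip force is fixed at half the most. Time passes only in rows, so rows that do not move let the fingers close. It gives the time, the measured TCP pose, the force, the opening and the grip force at its end, in the units of the state.
- bot.state(): the state, without advancing time (a new reading comes with each control period).
- viewer.camera(name): name is "side" or "top" or "wrist"; returns a dict with "img" (480x640x3 uint8, red, green, blue), "intrinsics" (3x3 intrinsics, pixels), "k1" (the pictures are not rectified: a ray, as slopes to the right and down, at radius r is drawn at 1 + k1 r^2 times it, then the intrinsics apply), "camera_from_world" (4x4, takes a point from world to camera coordinates). Camera axes: x right, y up, looking along -z (the intrinsics and any distortion apply to the point x, -y, -z); pixel columns grow to the right and rows downward; lengths in m; the calibration is good to about 2 mm. A picture is of the moment at which its call begins. There is no depth.
- job.hand_in(): hands the job in; it is judged then, once.
The state is a dict: "time": time; "qpos": joint angles; "joint_vel": joint speeds; "effort": joint torques, N m; "tool_pos": TCP position; "orientation": TCP orientation; "ft_force": force on the tool from outside, world axes, zero at the start; "moment": the same for the moment, N m; "grip_width": finger opening in m; "grasp_force": force on a finger pad.
Only numpy, scipy, OpenCV 4.12 (cv2) and the standard library are available. Lean on these libraries where they do the work, as an engineer would, in place of code of your own. Each camera call takes 0.05 s, during which the arm holds its last target. There are 200 camera calls.

## Working session

There is one attempt and no reset: what is moved stays moved. The work goes in short steps, Python scripts to look and compute and a tool call to move; the robot and the scene stay as the last step left them, time stands still between calls to the robot, and variables do not carry over. Pictures are saved under pics/ and viewed, at most 11 in all, crops included, and the job is handed in when it is done.

Besides the shell and the picture viewer there is one more tool, called as name([rows], argument=value, ...), one row to a line, values as JSON. apply_moves: Moves the arm, as the interface text tells. Its arguments: {"type":"object","properties":{"increments":{"type":"array","items":{"type":"object","properties":{"claw":{"type":"number"},"slide":{"type":"array","items":{"type":"number"}},"yaw":{"type":"number"}}}}},"required":["increments"]}

```bash
mkdir -p pics
python3 - <<'E'
from cell import bot, viewer, job
import cv2,numpy as np,pickle
d={}
for n in ("top","side"):
    c=viewer.camera(n); d[n]=c; cv2.imwrite(f"pics/{n}0.png",c["img"][:,:,::-1])
    print(n,c["intrinsics"].tolist(),c["k1"],np.round(c["camera_from_world"],3).tolist())
pickle.dump(d,open("c0.pkl","wb"))
print(bot.state())
E
```

```text
top [[450.41610613678125, 0.0, 317.862883277543], [0.0, 450.41610613678125, 236.10319823036258], [0.0, 0.0, 1.0]] 0.011721175872357813 [[0.007, -1.0, -0.005, -0.034], [0.997, 0.007, 0.078, -0.594], [-0.077, -0.005, 0.997, -1.144], [0.0, 0.0, 0.0, 1.0]]
side [[490.7107589777875, 0.0, 310.40163052193446], [0.0, 490.7107589777875, 238.21651733460868], [0.0, 0.0, 1.0]] -0.038474205171737476 [[-0.896, -0.443, -0.002, 0.506], [0.323, -0.657, 0.681, -0.251], [-0.303, 0.61, 0.732, -0.863], [0.0, 0.0, 0.0, 1.0]]
{'time': 0.1, 'qpos': array([ 1.11631323,  0.70701295, -0.02762854,  1.48492676,  0.02198654,
        0.95086535, -0.07547628]), 'joint_vel': array([-0.00025215, -0.00290892, -0.00077178, -0.00234982,  0.00044129,
        0.00015039, -0.00104976]), 'effort': array([ 4.96650289e-03, -8.84292841e+01,  1.23817362e+00, -2.36451745e+01,
        1.72838947e-02,  5.08428391e-03,  6.81751317e-05]), 'tool_pos': array([ 0.23059124, -0.52650432,  0.23089607]), 'orientation': array([-3.14068184e+00,  6.61042559e-06,  4.12806596e-01]), 'ft_force': array([-0.16874173, -0.12436042, -0.46200405]), 'moment': array([0.00898871, 0.01930908, 0.02042005]), 'grasp_force': 0.0, 'grip_width': 0.08561166949177232}
```

View pics/top0.png

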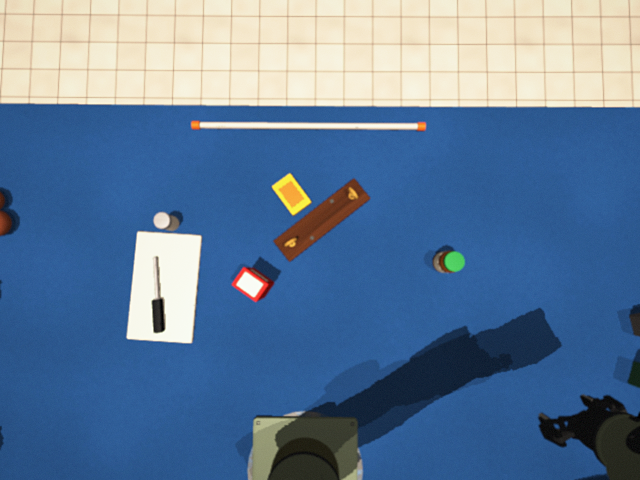

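View pics/side0.png

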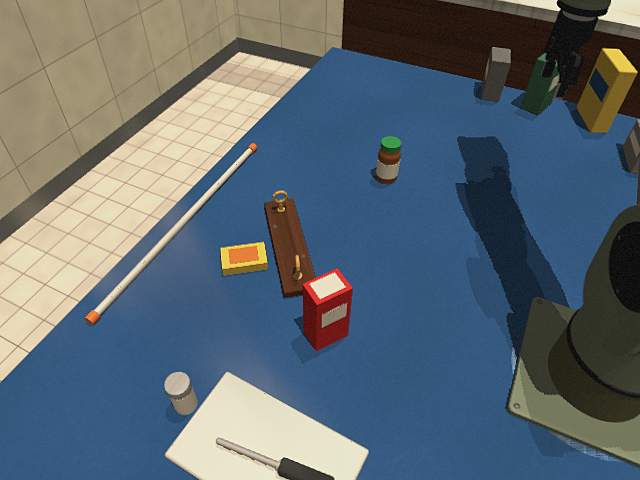

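The top view shows the chopping board at left (165,288) with the steel on it: tip (156,257), handle (158,315). The loose eye is at (291,242), next to the carton at (252,285). The fixed eye is at (353,195), the tea box at (291,194), the jar at (454,261) and the shaker at (163,220). The side view confirms this, with the loose eye at (297,268) and the fixed one at (280,200).

```bash
cat > h.py <<'E'
import numpy as np,cv2
def ray(c,uv):
    uv=np.atleast_2d(np.asarray(uv,float)); K=c["intrinsics"]; T=c["camera_from_world"]
    d=cv2.undistortPoints(uv.reshape(-1,1,2),K,np.array([c["k1"],0,0,0,0.])).reshape(-1,2)
    R=T[:3,:3]; D=np.c_[d[:,0],-d[:,1],-np.ones(len(d))]@R
    return -R.T@T[:3,3],D
def onz(c,uv,z):
    o,D=ray(c,uv); return o+D*((z-o[2])/D[:,2])[:,None]
def proj(c,P):
    P=np.atleast_2d(P); T=c["camera_from_world"]; q=P@T[:3,:3].T+T[:3,3]
    s=np.c_[q[:,0],-q[:,1]]/-q[:,2:]; s=s*(1+c["k1"]*(s**2).sum(1))[:,None]
    K=c["intrinsics"]; return s@np.diag([K[0,0],K[1,1]])+K[:2,2]
def tri(cs,uvs):
    A=np.zeros((3,3));b=np.zeros(3)
    for c,u in zip(cs,uvs):
        o,D=ray(c,u);d=D[0]/np.linalg.norm(D[0]);M=np.eye(3)-np.outer(d,d);A+=M;b+=M@o
    return np.linalg.solve(A,b)
def blobs(img,lo,hi,roi=None,amin=30):
    m=cv2.inRange(cv2.cvtColor(img,cv2.COLOR_RGB2HSV),np.array(lo),np.array(hi))
    if roi: k=np.zeros_like(m);x0,y0,x1,y1=roi;k[y0:y1,x0:x1]=1;m*=k
    cs,_=cv2.findContours(m,cv2.RETR_EXTERNAL,cv2.CHAIN_APPROX_NONE)
    return m,sorted([c for c in cs if cv2.contourArea(c)>=amin],key=cv2.contourArea,reverse=True)
E
python3 - <<'E'
import pickle;from h import *
d=pickle.load(open("c0.pkl","rb"));t=d["top"];I=t["img"]
def rect(name,lo,hi,roi,z):
    m,c=blobs(I,lo,hi,roi)
    if not c: print(name,"none");return
    P=onz(t,c[0].reshape(-1,2),z)[:,:2]; r=cv2.minAreaRect((P*1000).astype(np.float32)); b=cv2.boxPoints(r)
    e=b[1]-b[0];f=b[2]-b[1]; e=e if np.hypot(*e)>np.hypot(*f) else f
    print(name,np.round(r[0],0),np.round(r[1],0),"longyaw",round(np.degrees(np.arctan2(e[1],e[0]))%180,1))
rect("chop",(0,0,150),(179,60,255),(110,228,215,360),.012)
rect("rail",(0,90,30),(16,255,160),(265,170,380,270),.02)
rect("tea",(18,120,120),(35,255,255),(265,165,320,225),.024)
rect("carton",(0,150,130),(8,255,255),(225,260,280,310),.15)
rect("cartonTop",(0,0,180),(179,60,255),(225,260,280,310),.15)
rect("jar",(45,120,60),(85,255,255),(430,240,480,280),.11)
rect("handle",(0,0,0),(179,255,70),(140,285,175,340),.03)
rect("shaft",(0,0,40),(179,255,170),(148,250,165,297),.024)
a=cv2.resize(I[225:265,270:330],None,fx=9,fy=9,interpolation=cv2.INTER_CUBIC)[:, :]
s=d["side"]["img"]
b=cv2.resize(s[240:300,260:330],None,fx=6,fy=6,interpolation=cv2.INTER_CUBIC)
a=cv2.resize(a,(480,320));b=cv2.resize(b,(373,320))[:,:320]
cv2.imwrite("pics/eye.png",np.hstack([a,b])[:,:,::-1])
E
```

```text
chop [461. 368.] [172. 281.] longyaw 176.6
rail [638. -39.] [ 67. 266.] longyaw 128.5
tea [704.  41.] [97. 61.] longyaw 36.5
carton [473. 123.] [70. 50.] longyaw 55.6
cartonTop [473. 126.] [50. 36.] longyaw 57.0
jar [ 530. -354.] [47. 48.] longyaw 179.2
handle [389. 375.] [81. 25.] longyaw 2.1
shaft [487. 382.] [100.   5.] longyaw 5.6
```

View pics/eye.png

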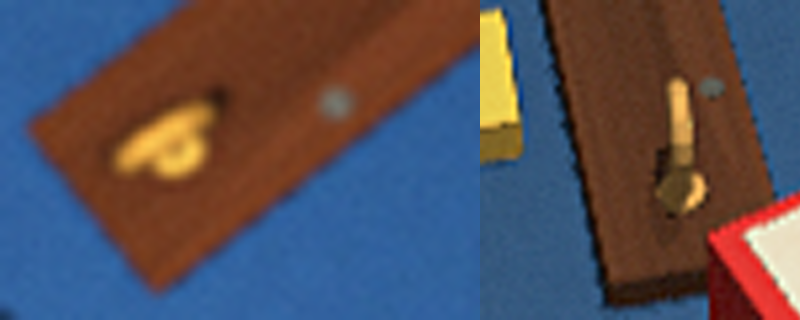

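apply_moves([
  {"claw": 0.085, "slide": [0, 0, 0], "yaw": 6.5},
  {"claw": 0.085, "slide": [0, 0, 0], "yaw": 6.5},
  {"claw": 0.085, "slide": [0, 0, 0], "yaw": 6.5},
  {"claw": 0.085, "slide": [0.021, -0.029, 0], "yaw": 0},
  {"claw": 0.085, "slide": [0.021, -0.029, 0], "yaw": 0},
  {"claw": 0.085, "slide": [0.021, -0.029, 0], "yaw": 0},
  {"claw": 0.085, "slide": [0.021, -0.029, 0], "yaw": 0},
  {"claw": 0.085, "slide": [0.021, -0.029, 0], "yaw": 0},
  {"claw": 0.085, "slide": [0.021, -0.029, 0], "yaw": 0},
  {"claw": 0.085, "slide": [0.021, -0.029, 0], "yaw": 0},
])

```text
time: 0.93
tool_pos: [0.3631, -0.3119, 0.2312]
orientation: [-3.141, 0.0, 0.072]
ft_force: [0.4, -0.5, -1.0]
grip_width: 0.0852
grasp_force: 0.0
```

apply_moves([
  {"claw": 0.085, "slide": [0.021, -0.029, 0], "yaw": 0},
  {"claw": 0.085, "slide": [0.021, -0.029, 0], "yaw": 0},
  {"claw": 0.085, "slide": [0.021, -0.029, 0], "yaw": 0},
  {"claw": 0.085, "slide": [0.021, -0.029, 0], "yaw": 0},
  {"claw": 0.085, "slide": [0.021, -0.029, 0], "yaw": 0},
  {"claw": 0.085, "slide": [0.021, -0.029, 0], "yaw": 0},
  {"claw": 0.085, "slide": [0.01, -0.029, 0], "yaw": 0},
  {"claw": 0.085, "slide": [0, -0.035, 0], "yaw": 0},
  {"claw": 0.085, "slide": [0, -0.035, 0], "yaw": 0},
  {"claw": 0.085, "slide": [0, -0.035, 0], "yaw": 0},
])

```text
time: 1.77
tool_pos: [0.4755, 0.0051, 0.2311]
orientation: [-3.142, 0.001, 0.072]
ft_force: [1.1, -1.0, 0.2]
grip_width: 0.0849
grasp_force: 0.0
```

apply_moves([
  {"claw": 0.085, "slide": [-0.005, -0.037, 0], "yaw": 0},
  {"claw": 0.085, "slide": [-0.005, -0.037, 0], "yaw": 0},
  {"claw": 0.085, "slide": [-0.005, -0.037, 0], "yaw": 0},
  {"claw": 0.085, "slide": [-0.005, -0.037, 0], "yaw": 0},
  {"claw": 0.085, "slide": [-0.005, -0.037, 0], "yaw": 0},
  {"claw": 0.085, "slide": [-0.005, -0.037, 0], "yaw": 0},
  {"claw": 0.085, "slide": [-0.005, -0.037, 0], "yaw": 0},
  {"claw": 0.085, "slide": [-0.005, -0.037, 0], "yaw": 0},
  {"claw": 0.085, "slide": [-0.005, -0.037, 0], "yaw": 0},
  {"claw": 0.085, "slide": [-0.003, -0.037, 0.01], "yaw": 0},
])

```text
time: 2.6
tool_pos: [0.4006, 0.3713, 0.2224]
orientation: [-3.14, -0.001, 0.073]
ft_force: [0.3, 0.0, -0.1]
grip_width: 0.085
grasp_force: 0.0
```

apply_moves([
  {"claw": 0.085, "slide": [0, 0, 0.03], "yaw": 0},
  {"claw": 0.085, "slide": [0, 0, 0.03], "yaw": 0},
  {"claw": 0.085, "slide": [0, 0, 0], "yaw": 0},
])

```text
time: 2.85
tool_pos: [0.3994, 0.3681, 0.157]
orientation: [3.137, 0.005, 0.073]
ft_force: [0.5, -0.8, -1.6]
grip_width: 0.0849
grasp_force: 0.0
```

Run:
```python
from h import *; from cell import bot,viewer
import pickle
w=viewer.camera("wrist");pickle.dump(w,open("w1.pkl","wb"))
cv2.imwrite("pics/w1.png",w["img"][:,:,::-1])
s=bot.state();print(s["tool_pos"],s["orientation"],s["qpos"])
```

```text
[0.40048895 0.36825148 0.15980859] [3.13880053 0.00321081 0.07234524] [-0.92053206  0.7725702   0.22635139  1.68999189 -0.24222991  0.71086227
 -2.06975989]
```

View pics/w1.png

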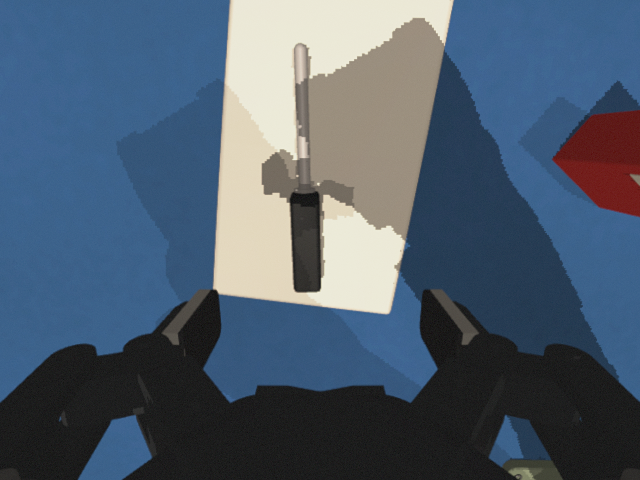

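The wrist view shows the steel with its tip at (300,45), the neck at (305,192) and the butt at (307,291). It runs almost parallel to the fingers.

Run:
```python
from h import *; import pickle
w=pickle.load(open("w1.pkl","rb"))
m,c=blobs(w["img"],(0,0,0),(179,255,75),(285,185,328,296))
P=onz(w,c[0].reshape(-1,2),.036)[:,:2]*1000
print(cv2.minAreaRect(P.astype(np.float32)))
print(onz(w,[[300,45]],.024), onz(w,[[305.5,192],[307,291]],.036))
```

```text
((388.32489013671875, 377.859130859375), (84.46012115478516, 22.953414916992188), 5.268515110015869)
[[0.53669891 0.39204158 0.024     ]] [[0.42981508 0.38067975 0.036     ]
 [0.34624061 0.3741547  0.036     ]]
```

apply_moves([
  {"claw": 0.085, "slide": [0.001, -0.0105, 0.02], "yaw": -1.1},
  {"claw": 0.085, "slide": [0, 0, 0.03], "yaw": 0},
  {"claw": 0.085, "slide": [0, 0, 0.03], "yaw": 0},
  {"claw": 0.085, "slide": [0, 0, 0.03], "yaw": 0},
  {"claw": 0.085, "slide": [0, 0, 0.02], "yaw": 0},
  {"claw": 0.085, "slide": [0, 0, 0.01], "yaw": 0},
  {"claw": 0.085, "slide": [0, 0, 0.004], "yaw": 0},
  {"claw": 0.085, "slide": [0, 0, 0], "yaw": 0},
  {"claw": 0.06, "slide": [0, 0, 0], "yaw": 0},
  {"claw": 0.04, "slide": [0, 0, 0], "yaw": 0},
])

```text
time: 3.73
tool_pos: [0.4021, 0.3801, 0.0188]
orientation: [-3.14, -0.002, 0.092]
ft_force: [-0.0, 0.5, 0.9]
grip_width: 0.0633
grasp_force: 0.0
```

apply_moves([
  {"claw": 0.03, "slide": [0, 0, 0], "yaw": 0},
  {"claw": 0.015, "slide": [0, 0, 0], "yaw": 0},
  {"claw": 0.01, "slide": [0, 0, 0], "yaw": 0},
  {"claw": 0.0, "slide": [0, 0, 0], "yaw": 0},
  {"claw": 0.0, "slide": [0, 0, 0], "yaw": 0},
  {"claw": 0.0, "slide": [0, 0, 0], "yaw": 0},
  {"claw": 0.0, "slide": [0, 0, 0], "yaw": 0},
])

```text
time: 4.32
tool_pos: [0.4016, 0.3798, 0.018]
orientation: [-3.141, -0.0, 0.092]
ft_force: [-1.7, -1.7, 11.0]
grip_width: 0.0228
grasp_force: 59.7
```

apply_moves([
  {"claw": 0.0, "slide": [0, 0, -0.015], "yaw": 0},
  {"claw": 0.0, "slide": [0, 0, -0.03], "yaw": 0},
  {"claw": 0.0, "slide": [0, 0, -0.04], "yaw": 0},
  {"claw": 0.0, "slide": [0, 0, -0.04], "yaw": 0},
  {"claw": 0.0, "slide": [0, 0, -0.04], "yaw": 0},
  {"claw": 0.0, "slide": [0, 0, -0.04], "yaw": 0},
  {"claw": 0.0, "slide": [0.012, 0.012, 0], "yaw": 0},
  {"claw": 0.0, "slide": [0.024, 0.024, 0], "yaw": 0},
  {"claw": 0.0, "slide": [0.024, 0.024, 0], "yaw": 0},
  {"claw": 0.0, "slide": [0.024, 0.024, 0], "yaw": 0},
])

```text
time: 5.15
tool_pos: [0.4936, 0.3026, 0.2226]
orientation: [-3.141, -0.0, 0.092]
ft_force: [0.8, 0.2, -2.7]
grip_width: 0.0224
grasp_force: 59.5
```

apply_moves([
  {"claw": 0.0, "slide": [0.024, 0.025, 0], "yaw": 0},
  {"claw": 0.0, "slide": [0.024, 0.025, 0], "yaw": 0},
  {"claw": 0.0, "slide": [0.024, 0.025, 0], "yaw": 0},
  {"claw": 0.0, "slide": [0.024, 0.025, 0], "yaw": 0},
  {"claw": 0.0, "slide": [0.024, 0.025, 0], "yaw": 0},
  {"claw": 0.0, "slide": [0.024, 0.025, 0], "yaw": 0},
  {"claw": 0.0, "slide": [0.024, 0.025, 0], "yaw": 0},
  {"claw": 0.0, "slide": [0.024, 0.025, 0], "yaw": 0},
  {"claw": 0.0, "slide": [0, 0, 0], "yaw": -7},
  {"claw": 0.0, "slide": [0, 0, 0], "yaw": -7},
])

```text
time: 5.98
tool_pos: [0.703, 0.1198, 0.2211]
orientation: [3.141, 0.001, 0.338]
ft_force: [-1.6, 0.9, -2.0]
grip_width: 0.0225
grasp_force: 59.5
```

apply_moves([
  {"claw": 0.0, "slide": [0, 0, 0], "yaw": -7},
  {"claw": 0.0, "slide": [0, 0, 0], "yaw": -7},
  {"claw": 0.0, "slide": [0, 0, 0], "yaw": -7},
  {"claw": 0.0, "slide": [0, 0, 0], "yaw": -7},
  {"claw": 0.0, "slide": [0, 0, 0], "yaw": -7},
  {"claw": 0.0, "slide": [0, 0, 0], "yaw": -7},
  {"claw": 0.0, "slide": [0, 0, 0], "yaw": -7},
  {"claw": 0.0, "slide": [0, 0, 0], "yaw": -7},
  {"claw": 0.0, "slide": [0, 0, 0], "yaw": -7},
  {"claw": 0.0, "slide": [0, 0, 0], "yaw": -7},
])

```text
time: 6.82
tool_pos: [0.7021, 0.1219, 0.2221]
orientation: [-3.141, 0.0, 1.564]
ft_force: [0.2, -0.3, -2.2]
grip_width: 0.0228
grasp_force: 59.5
```

apply_moves([
  {"claw": 0.0, "slide": [0, 0, 0], "yaw": -7},
  {"claw": 0.0, "slide": [0, 0, 0], "yaw": -7},
  {"claw": 0.0, "slide": [0, 0, 0], "yaw": -7},
  {"claw": 0.0, "slide": [0, 0, 0], "yaw": -7},
  {"claw": 0.0, "slide": [0, 0, 0], "yaw": -7},
  {"claw": 0.0, "slide": [0, 0, 0], "yaw": -7},
  {"claw": 0.0, "slide": [0, 0, 0], "yaw": -7},
  {"claw": 0.0, "slide": [0, 0, 0], "yaw": -7},
  {"claw": 0.0, "slide": [0, 0, 0], "yaw": -7},
  {"claw": 0.0, "slide": [0, 0, 0], "yaw": -7},
])

```text
time: 7.65
tool_pos: [0.7022, 0.1219, 0.2222]
orientation: [-3.141, -0.0, 2.785]
ft_force: [-0.0, 0.1, -2.0]
grip_width: 0.0226
grasp_force: 59.5
```

apply_moves([
  {"claw": 0.0, "slide": [0, 0, 0], "yaw": -7},
  {"claw": 0.0, "slide": [0, 0, 0], "yaw": -7},
  {"claw": 0.0, "slide": [0, 0, 0], "yaw": -7},
  {"claw": 0.0, "slide": [0, 0, 0], "yaw": -7},
  {"claw": 0.0, "slide": [0, 0, 0], "yaw": -7},
  {"claw": 0.0, "slide": [0, 0, 0], "yaw": -7},
  {"claw": 0.0, "slide": [0, 0, 0], "yaw": -4},
  {"claw": 0.0, "slide": [0, 0, 0], "yaw": 0},
  {"claw": 0.0, "slide": [0, 0, 0], "yaw": 0},
])

```text
time: 8.4
tool_pos: [0.7023, 0.1218, 0.2222]
orientation: [3.141, -0.0, -2.704]
ft_force: [-0.4, 0.3, -1.3]
grip_width: 0.0226
grasp_force: 59.5
```

Run:
```python
from h import *; from cell import bot,viewer
import pickle
d={n:viewer.camera(n) for n in ("wrist","top","side")};pickle.dump(d,open("c2.pkl","wb"))
cv2.imwrite("pics/w2.png",d["wrist"]["img"][:,:,::-1])
s=bot.state();print(s["tool_pos"],s["orientation"],s["qpos"])
```

```text
[0.70229484 0.12203202 0.22229592] [-3.14151363e+00 -1.83866185e-04 -2.70298946e+00] [-0.04871675  1.00675872 -0.56858171  0.8398844   0.480359    1.39674072
  1.5414304 ]
```

View pics/w2.png

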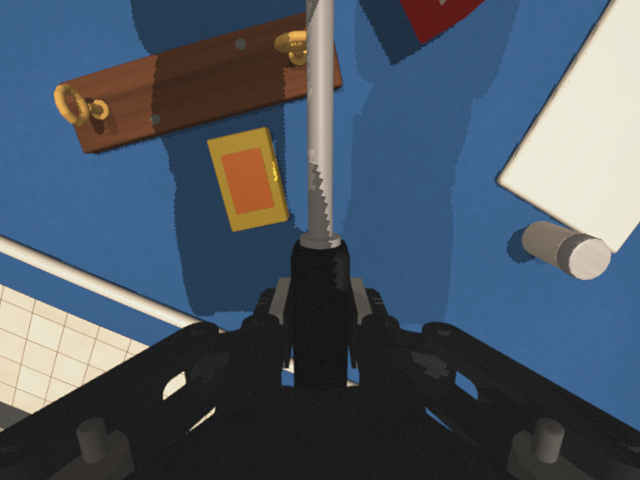

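The wrist view shows the steel held straight, with its shaft up the column at x≈320. The loose eye is at (293,42), partly hidden by the shaft, with its loop nearly square to it.

Run:
```python
from h import *; import pickle
d=pickle.load(open("c0.pkl","rb"));e=pickle.load(open("c2.pkl","rb"))
X,r=tri([d["top"],d["side"]],[[290.5,241.6],[297.6,262.5]]),0
print("tri0",X)
E=np.array([.576,.039,.06])
for n in ("top","side","wrist"): print(n,proj(e[n],[E,E+[0,0,.014],E-[0,0,.03],X]).round(1).tolist())
# shaft and tip seen in side/top, predicted
s=np.array([.7023,.1220,.2223+.006]);u=np.array([np.cos(np.radians(205.1)),np.sin(np.radians(205.1)),0])
N=s+.0283*u;T=N+.11*u;print("neck,tip",N,T)
for n in ("top","side","wrist"): print(n,proj(e[n],[N,T]).round(1).tolist())
for n in ("top","side"):
    i=d[n]["img"] 
    m,c=blobs(i,(14,90,110),(28,255,255),(280,230,303,252) if n=="top" else (288,245,308,290),5)
    print(n,[ (cv2.minAreaRect(k),cv2.boundingRect(k)) for k in c[:2]])
a=cv2.resize(e["top"]["img"][200:270,250:340],None,fx=4.4,fy=4.4,interpolation=cv2.INTER_CUBIC)
b=cv2.resize(e["side"]["img"][180:300,230:350],(308,308),interpolation=cv2.INTER_CUBIC)
g=cv2.resize(e["wrist"]["img"][0:90,240:350],None,fx=3.42,fy=3.42,interpolation=cv2.INTER_CUBIC)
H=308;f=lambda z:cv2.resize(z,(int(z.shape[1]*H/z.shape[0]*.68),int(H*.68)))
cv2.imwrite("pics/c2.png",np.hstack([f(a),f(b),f(g)])[:,:,::-1][:, :800])
```

```text
tri0 [0.57548597 0.03827413 0.06178592]
top [[290.4, 241.9], [290.1, 241.5], [291.2, 242.7], [290.7, 242.1]]
side [[296.6, 263.2], [296.4, 258.6], [296.9, 272.7], [297.0, 262.4]]
wrist [[294.1, 42.9], [292.8, 37.6], [296.6, 52.7], [293.4, 41.2]]
neck,tip [0.6766724  0.10999516 0.2283    ] [0.57705984 0.06333322 0.2283    ]
top [[252.9, 189.9], [273.9, 236.2]]
side [[222.6, 208.1], [287.2, 208.9]]
wrist [[320.6, 240.6], [321.0, -64.2]]
top [(((290.9999694824219, 242.99998474121094), (8.320503234863281, 13.867505073547363), 56.3099365234375), (284, 237, 13, 11))]
side [(((297.34149169921875, 262.07318115234375), (16.123003005981445, 3.754672050476074), 83.6598129272461), (295, 254, 5, 17)), (((300.058837890625, 275.76470947265625), (3.395498752593994, 7.276068687438965), 14.03624439239502), (298, 272, 5, 8))]
```

View pics/c2.png

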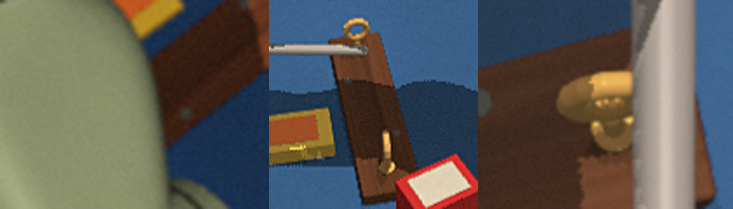

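The crops agree with the projected eye (576, 39, 60 mm) and put the steel's tip at side pixel (285,209), where it was predicted. I'll move in front of the loop and lower.

apply_moves([
  {"claw": 0.0, "slide": [-0.004, -0.011, 0], "yaw": 0},
  {"claw": 0.0, "slide": [-0.0045, -0.0105, 0], "yaw": 0},
  {"claw": 0.0, "slide": [0, 0, 0.03], "yaw": 0},
  {"claw": 0.0, "slide": [0, 0, 0.03], "yaw": 0},
  {"claw": 0.0, "slide": [0, 0, 0.03], "yaw": 0},
  {"claw": 0.0, "slide": [0, 0, 0.03], "yaw": 0},
  {"claw": 0.0, "slide": [0, 0, 0.028], "yaw": 0},
  {"claw": 0.0, "slide": [0, 0, 0.02], "yaw": 0},
  {"claw": 0.0, "slide": [0, 0, 0], "yaw": 0},
  {"claw": 0.0, "slide": [0, 0, 0], "yaw": 0},
])

```text
time: 9.38
tool_pos: [0.719, 0.1062, 0.0543]
orientation: [3.141, -0.001, -2.702]
ft_force: [0.2, 0.5, -0.5]
grip_width: 0.0225
grasp_force: 59.4
```

Run:
```python
from h import *; from cell import bot,viewer
import pickle
d={n:viewer.camera(n) for n in ("wrist","side")};pickle.dump(d,open("c3.pkl","wb"))
s=bot.state();p=s["tool_pos"];y=s["orientation"][2];print(p,s["orientation"])
u=np.array([np.cos(y),np.sin(y),0]);E=np.array([.576,.039,.06])
v=np.array([np.sin(y),-np.cos(y),0]);print("eye in tool",(E-p)@u,(E-p)@v)
N=p+[0,0,.006]+.0283*u
for n in d: print(n,proj(d[n],[N,N+.11*u,E]).round(1).tolist())
a=cv2.resize(d["wrist"]["img"][0:250,215:425],(378,450),interpolation=cv2.INTER_CUBIC)
b=cv2.resize(d["side"]["img"][215:305,220:304],(420,450),interpolation=cv2.INTER_CUBIC)
cv2.imwrite("pics/c3.png",np.hstack([a,b])[:,:,::-1])
```

```text
[0.72000769 0.10640956 0.0562297 ] [-3.14121167e+00  2.25168365e-03 -2.70181326e+00]
eye in tool 0.15900365866110952 0.00031457191089925146
wrist [[319.8, 243.7], [320.0, -64.4], [320.9, -128.0]]
side [[230.6, 261.4], [286.1, 262.2], [296.6, 263.2]]
```

View pics/c3.png

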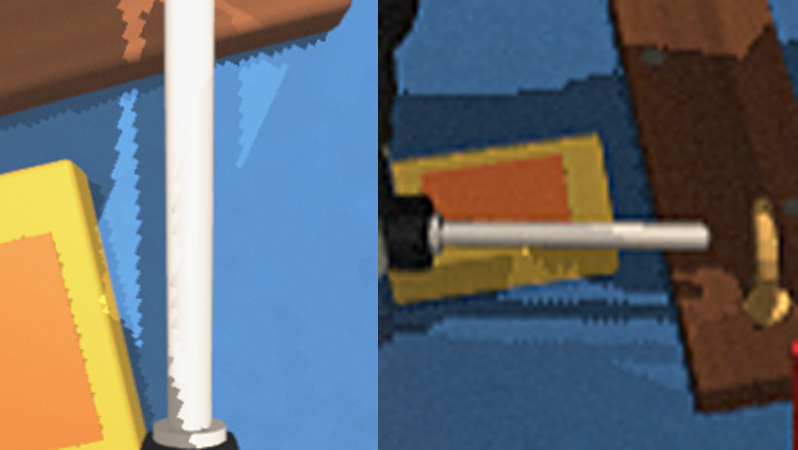

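The tip is at side pixel (286,262), on line with the loop centre at (297,263). I'll insert now.

apply_moves([
  {"claw": 0.0, "slide": [0.006, 0, 0], "yaw": 0},
  {"claw": 0.0, "slide": [0.006, 0, 0], "yaw": 0},
  {"claw": 0.0, "slide": [0.006, 0, 0], "yaw": 0},
  {"claw": 0.0, "slide": [0.006, 0, 0], "yaw": 0},
  {"claw": 0.0, "slide": [0.006, 0, 0], "yaw": 0},
  {"claw": 0.0, "slide": [0, 0, 0], "yaw": 0},
])

```text
time: 9.98
tool_pos: [0.6924, 0.0929, 0.0563]
orientation: [-3.141, 0.002, -2.702]
ft_force: [0.4, 1.1, -2.1]
grip_width: 0.0226
grasp_force: 59.4
```

apply_moves([
  {"claw": 0.0, "slide": [0.008, 0, 0], "yaw": 0},
  {"claw": 0.0, "slide": [0.008, 0, 0], "yaw": 0},
  {"claw": 0.0, "slide": [0.008, 0, 0], "yaw": 0},
  {"claw": 0.0, "slide": [0.008, 0, 0], "yaw": 0},
  {"claw": 0.0, "slide": [0.008, 0, 0], "yaw": 0},
  {"claw": 0.0, "slide": [0, 0, 0], "yaw": 0},
  {"claw": 0.0, "slide": [0, 0, 0], "yaw": 0},
  {"claw": 0.0, "slide": [0, 0, 0], "yaw": 0},
])

```text
time: 10.65
tool_pos: [0.6567, 0.0767, 0.0549]
orientation: [-3.141, 0.001, -2.701]
ft_force: [-0.2, 0.8, -2.1]
grip_width: 0.0226
grasp_force: 59.4
```

Run:
```python
from h import *; from cell import bot,viewer
import pickle
d={n:viewer.camera(n) for n in ("wrist","side","top")};pickle.dump(d,open("c4.pkl","wb"))
s=bot.state();p=s["tool_pos"];y=s["orientation"][2];print(p,s["orientation"],s["ft_force"])
u=np.array([np.cos(y),np.sin(y),0]);E=np.array([.576,.039,.06])
v=np.array([np.sin(y),-np.cos(y),0]);print("eye in tool",(E-p)@u,(E-p)@v)
a=cv2.resize(d["wrist"]["img"][0:250,215:425],(378,450),interpolation=cv2.INTER_CUBIC)
b=cv2.resize(d["side"]["img"][215:305,240:324],(420,450),interpolation=cv2.INTER_CUBIC)
cv2.imwrite("pics/c4.png",np.hstack([a,b])[:,:,::-1])
```

```text
[0.65627433 0.07666775 0.05440428] [ 3.14149430e+00  4.38735974e-04 -2.70081185e+00] [-0.21200608 -0.4640866  -0.91444413]
eye in tool 0.08867240217414266 0.00018127870304116694
```

View pics/c4.png

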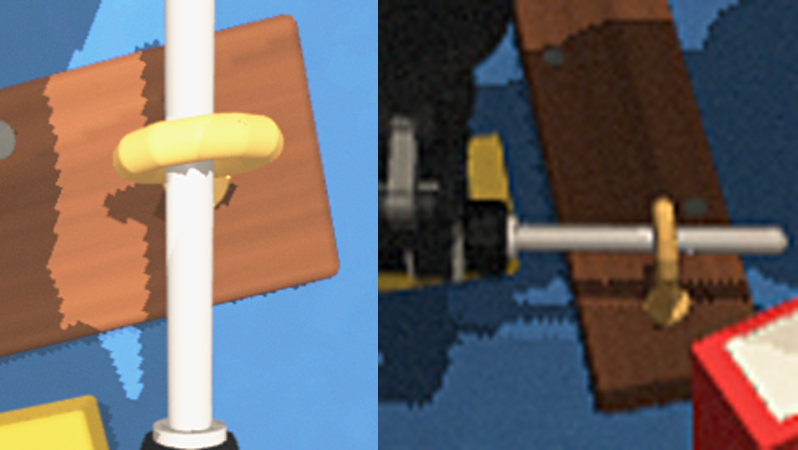

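The shaft passes through the loop, and the loop's tilt in the wrist view puts the eye at about -1.5 rad. I'll swing clockwise around the eye.

apply_moves([
  {"claw": 0.0, "slide": [0.0002, -0.0062, 0], "yaw": 4},
  {"claw": 0.0, "slide": [0.0002, -0.0062, 0], "yaw": 4},
  {"claw": 0.0, "slide": [0.0002, -0.0062, 0], "yaw": 4},
  {"claw": 0.0, "slide": [0.0002, -0.0062, 0], "yaw": 4},
  {"claw": 0.0, "slide": [0.0002, -0.0062, 0], "yaw": 4},
  {"claw": 0.0, "slide": [0.0002, -0.0062, 0], "yaw": 4},
  {"claw": 0.0, "slide": [0.0002, -0.0062, 0], "yaw": 4},
  {"claw": 0.0, "slide": [0.0002, -0.0062, 0], "yaw": 4},
  {"claw": 0.0, "slide": [0.0002, -0.0062, 0], "yaw": 4},
  {"claw": 0.0, "slide": [0.0002, -0.0062, 0], "yaw": 4},
])

```text
time: 11.63
tool_pos: [0.6621, 0.0161, 0.0544]
orientation: [3.14, 0.001, 2.881]
ft_force: [3.7, 2.4, -1.9]
grip_width: 0.0225
grasp_force: 59.5
```

apply_moves([
  {"claw": 0.0, "slide": [0.0002, -0.0062, 0], "yaw": 4},
  {"claw": 0.0, "slide": [0.0002, -0.0062, 0], "yaw": 4},
  {"claw": 0.0, "slide": [0.0002, -0.0062, 0], "yaw": 4},
  {"claw": 0.0, "slide": [0.0002, -0.0062, 0], "yaw": 4},
  {"claw": 0.0, "slide": [0.0002, -0.0062, 0], "yaw": 4},
  {"claw": 0.0, "slide": [0, 0, 0], "yaw": 0},
  {"claw": 0.0, "slide": [0, 0, 0], "yaw": 0},
])

```text
time: 12.22
tool_pos: [0.6494, -0.0116, 0.0545]
orientation: [3.14, 0.001, 2.537]
ft_force: [3.5, 2.3, -2.4]
grip_width: 0.0223
grasp_force: 59.4
```

```bash
cat > loop.py <<'E'
from h import *; from cell import bot,viewer
s=bot.state();p=s["tool_pos"];y=s["orientation"][2];print(p,s["orientation"],s["ft_force"],s["moment"],s["qpos"][6],s["time"])
u=np.array([np.cos(y),np.sin(y),0]);E=np.array([.576,.039,.06])
v=np.array([np.sin(y),-np.cos(y),0]);print("eye in tool",(E-p)@u,(E-p)@v)
w=viewer.camera("wrist")
q=proj(w,[E])[0];print("eye px",q)
x,yy=q.astype(int)
m,c=blobs(w["img"],(16,90,90),(32,255,255),(max(x-80,0),max(yy-70,0),x+80,yy+70),60)
# loop line: outline of brass upper blobs cast to loop centre height
P=np.vstack([onz(w,k.reshape(-1,2),.066)[:,:2] for k in c[:3]])*1000
r=cv2.minAreaRect(P.astype(np.float32));b=cv2.boxPoints(r);e=b[1]-b[0];f=b[2]-b[1]
e=e if np.hypot(*e)>np.hypot(*f) else f
pl=np.degrees(np.arctan2(e[1],e[0]))%180
print("rect",r,"loop plane yaw",pl,"eye_turn deg",128.5-(pl+90))
E
python3 loop.py
```

```text
[ 0.64941956 -0.01158771  0.05453359] [3.14030023e+00 5.23384993e-04 2.53735019e+00] [ 3.47826864  2.34996097 -2.4032864 ] [ 0.36748408 -0.83809863 -0.28367217] 0.6809553728395945 12.2167
eye in tool 0.08916019809134319 -8.222439239687768e-05
eye px [320.35696366  84.23718004]
rect ((577.7111206054688, 40.05160140991211), (15.742681503295898, 34.481651306152344), 18.132417678833008) loop plane yaw 108.132454 eye_turn deg -69.63245
```

apply_moves([
  {"claw": 0.0, "slide": [0.0002, -0.0062, 0], "yaw": 4},
  {"claw": 0.0, "slide": [0.0002, -0.0062, 0], "yaw": 4},
  {"claw": 0.0, "slide": [0.0002, -0.0062, 0], "yaw": 4},
  {"claw": 0.0, "slide": [0.0002, -0.0062, 0], "yaw": 4},
  {"claw": 0.0, "slide": [0.0002, -0.0062, 0], "yaw": 4},
  {"claw": 0.0, "slide": [0.0002, -0.0062, 0], "yaw": 4},
  {"claw": 0.0, "slide": [0.0002, -0.0062, 0], "yaw": 4},
  {"claw": 0.0, "slide": [0.0002, -0.0062, 0], "yaw": 4},
  {"claw": 0.0, "slide": [0, 0, 0], "yaw": 0},
])

```text
time: 13.02
tool_pos: [0.6105, -0.0429, 0.0543]
orientation: [-3.141, -0.001, 1.975]
ft_force: [0.9, 3.4, -2.4]
grip_width: 0.0226
grasp_force: 59.4
```

apply_moves([
  {"claw": 0.0, "slide": [0.0002, -0.0062, 0], "yaw": 4},
  {"claw": 0.0, "slide": [0.0002, -0.0062, 0], "yaw": 4},
  {"claw": 0.0, "slide": [0.0002, -0.0062, 0], "yaw": 4},
  {"claw": 0.0, "slide": [0.0002, -0.0062, 0], "yaw": 4},
  {"claw": 0.0, "slide": [0.0002, -0.0062, 0], "yaw": 4},
  {"claw": 0.0, "slide": [0.0002, -0.0062, 0], "yaw": 4},
  {"claw": 0.0, "slide": [0.0002, -0.0062, 0], "yaw": 4},
  {"claw": 0.0, "slide": [0, 0, 0], "yaw": 0},
  {"claw": 0.0, "slide": [0, 0, 0], "yaw": 0},
])

```text
time: 13.77
tool_pos: [0.5687, -0.05, 0.0542]
orientation: [-3.141, -0.0, 1.494]
ft_force: [-1.6, 1.9, -1.6]
grip_width: 0.0226
grasp_force: 59.6
```

```bash
python3 loop.py
python3 - <<'E'
from h import *; from cell import bot,viewer
d={n:viewer.camera(n) for n in ("wrist","side")}
a=cv2.resize(d["wrist"]["img"][0:250,215:425],(378,450),interpolation=cv2.INTER_CUBIC)
b=cv2.resize(d["side"]["img"][185:305,220:332],(420,450),interpolation=cv2.INTER_CUBIC)
cv2.imwrite("pics/c5.png",np.hstack([a,b])[:,:,::-1])
E
```

```text
[ 0.56865863 -0.04996084  0.05424671] [-3.14086757e+00 -1.47695435e-04  1.49361014e+00] [-1.64274331  1.9075175  -1.57506927] [0.31666748 0.42726304 0.20518884] -0.041145962434940106 13.7667
eye in tool 0.08926205941887745 0.0004597780970889134
eye px [321.23576526  83.4243755 ]
rect ((576.5929565429688, 37.61003494262695), (34.44058609008789, 15.932256698608398), 47.71578598022461) loop plane yaw 47.715847 eye_turn deg -9.215851
```

View pics/c5.png

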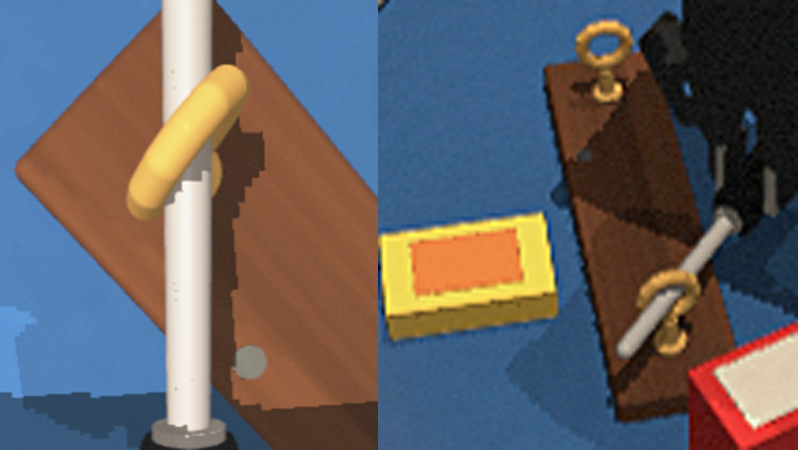

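The loop is about 9° short of square to the rail edges in the wrist view, so I'll give it that little more.

apply_moves([
  {"claw": 0.0, "slide": [0.0002, -0.0062, 0], "yaw": 4},
  {"claw": 0.0, "slide": [0.0002, -0.0062, 0], "yaw": 4},
  {"claw": 0.0, "slide": [0.0, -0.0016, 0], "yaw": 1},
  {"claw": 0.0, "slide": [0, 0, 0], "yaw": 0},
  {"claw": 0.0, "slide": [0, 0, 0], "yaw": 0},
  {"claw": 0.0, "slide": [0, 0, 0], "yaw": 0},
  {"claw": 0.0, "slide": [0, 0, 0], "yaw": 0},
])

```text
time: 14.5
tool_pos: [0.5546, -0.048, 0.0542]
orientation: [-3.141, -0.0, 1.333]
ft_force: [-4.9, 3.2, -1.6]
grip_width: 0.0226
grasp_force: 59.7
```

```bash
python3 loop.py
```

```text
[ 0.55464343 -0.04802859  0.05416982] [-3.14091831e+00 -2.51323362e-04  1.33260346e+00] [-4.86812737  3.2463601  -1.61231304] [0.66831034 0.91149181 0.52150867] -0.14480910460617022 14.5
eye in tool 0.08961043967037445 0.00021946201434541387
eye px [320.49005974  82.39127996]
rect ((576.3042602539062, 37.523807525634766), (34.431983947753906, 15.88807487487793), 40.33258819580078) loop plane yaw 40.332535 eye_turn deg -1.8325348
```

apply_moves([
  {"claw": 0.0, "slide": [0.0002, 0.0062, 0], "yaw": -4},
  {"claw": 0.0, "slide": [0.0002, 0.0062, 0], "yaw": -4},
  {"claw": 0.0, "slide": [0.0002, 0.0062, 0], "yaw": -4},
  {"claw": 0.0, "slide": [0.0002, 0.0062, 0], "yaw": -4},
  {"claw": 0.0, "slide": [0.0002, 0.0062, 0], "yaw": -4},
  {"claw": 0.0, "slide": [0.0002, 0.0062, 0], "yaw": -4},
  {"claw": 0.0, "slide": [0.0002, 0.0062, 0], "yaw": -4},
  {"claw": 0.0, "slide": [0, 0, 0], "yaw": 0},
])

```text
time: 15.22
tool_pos: [0.5991, -0.0484, 0.0544]
orientation: [3.14, 0.0, 1.823]
ft_force: [0.4, 0.4, -2.9]
grip_width: 0.0225
grasp_force: 59.6
```

```bash
python3 loop.py
```

```text
[ 0.59906225 -0.04841399  0.05435386] [3.13972726e+00 4.84633353e-04 1.82349393e+00] [ 0.3588626   0.38750584 -2.86734119] [-0.01575869 -0.04060186 -0.0163413 ] 0.17647553314750786 15.2167
eye in tool 0.09040379971697234 -0.00047485995915454507
eye px [318.94756718  80.25051594]
rect ((576.3749389648438, 37.54838943481445), (34.24589920043945, 17.303817749023438), 34.8265266418457) loop plane yaw 34.826527 eye_turn deg 3.6734772
```

apply_moves([
  {"claw": 0.0, "slide": [-0.008, 0, 0], "yaw": 0},
  {"claw": 0.0, "slide": [-0.01, 0, 0], "yaw": 0},
  {"claw": 0.0, "slide": [-0.01, 0, 0], "yaw": 0},
  {"claw": 0.0, "slide": [-0.01, 0, 0], "yaw": 0},
  {"claw": 0.0, "slide": [-0.01, 0, 0], "yaw": 0},
  {"claw": 0.0, "slide": [-0.01, 0, 0], "yaw": 0},
  {"claw": 0.0, "slide": [-0.01, 0, 0], "yaw": 0},
  {"claw": 0.0, "slide": [-0.01, 0, 0], "yaw": 0},
  {"claw": 0.0, "slide": [0, 0, 0], "yaw": 0},
  {"claw": 0.0, "slide": [0, 0, -0.02], "yaw": 0},
])

```text
time: 16.1
tool_pos: [0.6153, -0.1239, 0.0715]
orientation: [-3.137, -0.002, 1.819]
ft_force: [-0.3, 1.6, -1.8]
grip_width: 0.0226
grasp_force: 59.5
```

apply_moves([
  {"claw": 0.0, "slide": [0, 0, -0.03], "yaw": 0},
  {"claw": 0.0, "slide": [0, 0, -0.04], "yaw": 0},
  {"claw": 0.0, "slide": [0, 0, -0.04], "yaw": 0},
  {"claw": 0.0, "slide": [0, 0, -0.04], "yaw": 0},
  {"claw": 0.0, "slide": [0, 0, 0], "yaw": 7},
  {"claw": 0.0, "slide": [0, 0, 0], "yaw": 7},
  {"claw": 0.0, "slide": [0, 0, 0], "yaw": 7},
  {"claw": 0.0, "slide": [0, 0, 0], "yaw": 7},
  {"claw": 0.0, "slide": [0, 0, 0], "yaw": 7},
  {"claw": 0.0, "slide": [0, 0, 0], "yaw": 7},
])

```text
time: 16.93
tool_pos: [0.6168, -0.1233, 0.2243]
orientation: [-3.141, -0.0, 1.081]
ft_force: [-0.8, -0.4, -2.2]
grip_width: 0.0227
grasp_force: 59.6
```

apply_moves([
  {"claw": 0.0, "slide": [0, 0, 0], "yaw": 7},
  {"claw": 0.0, "slide": [0, 0, 0], "yaw": 7},
  {"claw": 0.0, "slide": [0, 0, 0], "yaw": 7},
  {"claw": 0.0, "slide": [0, 0, 0], "yaw": 7},
  {"claw": 0.0, "slide": [0, 0, 0], "yaw": 7},
  {"claw": 0.0, "slide": [0, 0, 0], "yaw": 7},
  {"claw": 0.0, "slide": [0, 0, 0], "yaw": 7},
  {"claw": 0.0, "slide": [0, 0, 0], "yaw": 7},
  {"claw": 0.0, "slide": [0, 0, 0], "yaw": 1},
  {"claw": 0.0, "slide": [0, 0, 0], "yaw": 0},
])

```text
time: 17.77
tool_pos: [0.6169, -0.1232, 0.2241]
orientation: [-3.141, 0.0, 0.094]
ft_force: [-1.0, -0.8, -1.9]
grip_width: 0.0226
grasp_force: 59.6
```

Run:
```python
from h import *; from cell import bot,viewer
s=bot.state();print(s["tool_pos"],s["orientation"],s["qpos"])
i=viewer.camera("side")["img"]; j=viewer.camera("top")["img"]
b=cv2.resize(i[180:300,220:340],(400,400),interpolation=cv2.INTER_CUBIC)
a=cv2.resize(j[165:275,260:370],(400,400),interpolation=cv2.INTER_CUBIC)
cv2.imwrite("pics/c6.png",np.hstack([a,b])[:,:,::-1])
```

```text
[ 0.61685613 -0.1232191   0.22414851] [-3.14133145e+00  3.71394831e-04  9.42746051e-02] [-0.0100165   0.83171369  0.36397978  1.28195238 -0.30279043  1.08174987
 -1.08950658]
```

View pics/c6.png

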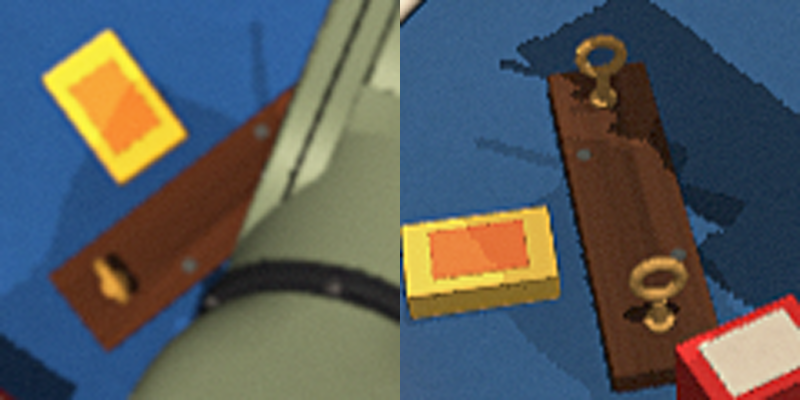

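The loop now sits square across the rail, matching the fixed eye. In the top crop its line runs from (97,265) to (125,297). Next the steel goes back to the board.

apply_moves([
  {"claw": 0.0, "slide": [-0.011, -0.034, 0], "yaw": 0},
  {"claw": 0.0, "slide": [-0.011, -0.034, 0], "yaw": 0},
  {"claw": 0.0, "slide": [-0.011, -0.034, 0], "yaw": 0},
  {"claw": 0.0, "slide": [-0.011, -0.034, 0], "yaw": 0},
  {"claw": 0.0, "slide": [-0.011, -0.034, 0], "yaw": 0},
  {"claw": 0.0, "slide": [-0.011, -0.034, 0], "yaw": 0},
  {"claw": 0.0, "slide": [-0.011, -0.034, 0], "yaw": 0},
  {"claw": 0.0, "slide": [-0.011, -0.034, 0], "yaw": 0},
  {"claw": 0.0, "slide": [-0.011, -0.034, 0], "yaw": 0},
  {"claw": 0.0, "slide": [-0.011, -0.034, 0], "yaw": 0},
])

```text
time: 18.7
tool_pos: [0.4753, 0.2064, 0.2245]
orientation: [-3.141, -0.0, 0.095]
ft_force: [1.0, 0.4, -1.5]
grip_width: 0.0225
grasp_force: 59.7
```

apply_moves([
  {"claw": 0.0, "slide": [-0.011, -0.034, 0], "yaw": 0},
  {"claw": 0.0, "slide": [-0.011, -0.034, 0], "yaw": 0},
  {"claw": 0.0, "slide": [-0.011, -0.034, 0], "yaw": 0},
  {"claw": 0.0, "slide": [-0.011, -0.034, 0], "yaw": 0},
  {"claw": 0.0, "slide": [-0.011, -0.034, 0], "yaw": 0},
  {"claw": 0.0, "slide": [0, -0.01, 0], "yaw": 0},
  {"claw": 0.0, "slide": [0, 0, 0], "yaw": 0},
  {"claw": 0.0, "slide": [0, 0, 0.03], "yaw": 0},
  {"claw": 0.0, "slide": [0, 0, 0.04], "yaw": 0},
  {"claw": 0.0, "slide": [0, 0, 0], "yaw": 0},
])

```text
time: 19.53
tool_pos: [0.4033, 0.3771, 0.1494]
orientation: [3.137, 0.006, 0.093]
ft_force: [-1.1, -0.8, -3.7]
grip_width: 0.0228
grasp_force: 59.8
```

apply_moves([
  {"claw": 0.0, "slide": [0, 0, 0.03], "yaw": 0},
  {"claw": 0.0, "slide": [0, 0, 0.03], "yaw": 0},
  {"claw": 0.0, "slide": [0, 0, 0.03], "yaw": 0},
  {"claw": 0.0, "slide": [0, 0, 0.02], "yaw": 0},
  {"claw": 0.0, "slide": [0, 0, 0.01], "yaw": 0},
  {"claw": 0.0, "slide": [0, 0, 0], "yaw": 0},
  {"claw": 0.0, "slide": [0, 0, 0], "yaw": 0},
])

```text
time: 20.12
tool_pos: [0.4057, 0.3792, 0.0358]
orientation: [-3.141, -0.001, 0.092]
ft_force: [-0.3, 0.1, -1.5]
grip_width: 0.0228
grasp_force: 60.0
```

apply_moves([
  {"claw": 0.0, "slide": [0, 0, 0.004], "yaw": 0},
  {"claw": 0.0, "slide": [0, 0, 0.004], "yaw": 0},
  {"claw": 0.0, "slide": [0, 0, 0.003], "yaw": 0},
  {"claw": 0.0, "slide": [0, 0, 0], "yaw": 0},
  {"claw": 0.0, "slide": [0, 0, 0], "yaw": 0},
  {"claw": 0.0, "slide": [0, 0, 0], "yaw": 0},
])

```text
time: 20.62
tool_pos: [0.405, 0.3791, 0.0235]
orientation: [-3.141, -0.0, 0.092]
ft_force: [-0.6, 0.2, -0.9]
grip_width: 0.0226
grasp_force: 60.0
```

Still about 5 mm above the resting height, with no contact force yet.

apply_moves([
  {"claw": 0.0, "slide": [0, 0, 0.002], "yaw": 0},
  {"claw": 0.0, "slide": [0, 0, 0.002], "yaw": 0},
  {"claw": 0.0, "slide": [0, 0, 0.001], "yaw": 0},
  {"claw": 0.0, "slide": [0, 0, 0], "yaw": 0},
  {"claw": 0.0, "slide": [0, 0, 0], "yaw": 0},
  {"claw": 0.0, "slide": [0, 0, 0], "yaw": 0},
])

```text
time: 21.12
tool_pos: [0.405, 0.379, 0.0183]
orientation: [-3.142, 0.0, 0.092]
ft_force: [-1.4, -0.8, -2.2]
grip_width: 0.0231
grasp_force: 60.1
```

apply_moves([
  {"claw": 0.0, "slide": [0, 0, 0.001], "yaw": 0},
  {"claw": 0.0, "slide": [0, 0, 0], "yaw": 0},
  {"claw": 0.0, "slide": [0, 0, 0], "yaw": 0},
  {"claw": 0.0, "slide": [0, 0, 0], "yaw": 0},
])

```text
time: 21.45
tool_pos: [0.405, 0.3791, 0.018]
orientation: [-3.141, -0.0, 0.092]
ft_force: [-3.6, -2.4, 11.8]
grip_width: 0.0225
grasp_force: 61.8
```

apply_moves([
  {"claw": 0.0, "slide": [0, 0, 0.001], "yaw": 0},
  {"claw": 0.0, "slide": [0, 0, 0], "yaw": 0},
  {"claw": 0.0, "slide": [0, 0, 0], "yaw": 0},
  {"claw": 0.0, "slide": [0, 0, 0], "yaw": 0},
])

```text
time: 21.78
tool_pos: [0.405, 0.3791, 0.0179]
orientation: [-3.141, -0.0, 0.091]
ft_force: [-7.9, -6.1, 34.9]
grip_width: 0.0228
grasp_force: 64.7
```

Contact is firm. I'll back off slightly, then release and raise.

apply_moves([
  {"claw": 0.0, "slide": [0, 0, -0.001], "yaw": 0},
  {"claw": 0.0, "slide": [0, 0, 0], "yaw": 0},
  {"claw": 0.025, "slide": [0, 0, 0], "yaw": 0},
  {"claw": 0.03, "slide": [0, 0, 0], "yaw": 0},
  {"claw": 0.04, "slide": [0, 0, 0], "yaw": 0},
  {"claw": 0.06, "slide": [0, 0, 0], "yaw": 0},
  {"claw": 0.085, "slide": [0, 0, 0], "yaw": 0},
  {"claw": 0.085, "slide": [0, 0, 0], "yaw": 0},
  {"claw": 0.085, "slide": [0, 0, -0.01], "yaw": 0},
  {"claw": 0.085, "slide": [0, 0, -0.03], "yaw": 0},
])

```text
time: 22.62
tool_pos: [0.4039, 0.378, 0.0556]
orientation: [3.139, 0.004, 0.091]
ft_force: [0.5, 0.6, -0.3]
grip_width: 0.085
grasp_force: 0.0
```

apply_moves([
  {"claw": 0.085, "slide": [0, 0, -0.04], "yaw": 0},
  {"claw": 0.085, "slide": [0, 0, -0.04], "yaw": 0},
  {"claw": 0.085, "slide": [0, 0, -0.04], "yaw": 0},
  {"claw": 0.085, "slide": [0, 0, -0.03], "yaw": 0},
  {"claw": 0.085, "slide": [0, 0, 0], "yaw": 0},
  {"claw": 0.085, "slide": [0, 0, 0], "yaw": 0},
])

```text
time: 23.12
tool_pos: [0.4052, 0.3793, 0.2093]
orientation: [-3.139, -0.002, 0.092]
ft_force: [0.5, -0.6, -1.4]
grip_width: 0.0847
grasp_force: 0.0
```

Run:
```python
from h import *; from cell import bot,viewer
w=viewer.camera("wrist");print(bot.state()["tool_pos"])
t=viewer.camera("top");s=viewer.camera("side")
f=lambda z:cv2.resize(z,(390,292))
cv2.imwrite("pics/fin.png",np.hstack([f(w["img"]),f(s["img"])])[:,:,::-1])
```

```text
[0.40476715 0.37905395 0.20788772]
```

View pics/fin.png

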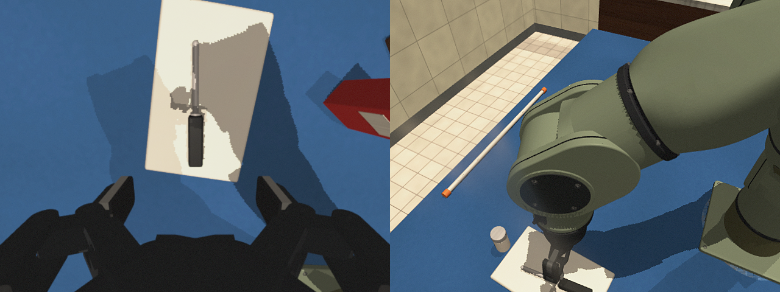

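The steel lies flat on the board, with its neck at (195,112) in the left view, the gripper is clear and the shaker is standing.

```bash
python3 -c "
from cell import job
print(job.hand_in())"
```

```text
the job is handed in; nothing more can be done
None
```

I turned the loose eye into line with the rail board (about 2° off by the camera), laid the steel back on the chopping board and handed the job in at about 23 s; the judge's verdict was not shown.

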